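# Sort two studs by thread hand in the test nuts

### The arm

A 7-joint arm with a two-finger parallel gripper is mounted at the origin on a cart in front of the work surface, level with it; the furniture and walls round the work are solid. World frame = base frame: x ahead of the robot, y to its left, z up, the work surface at z = 0. Lengths are in m, angles in rad, forces in N, time in s.
With the tool pointing down it reaches from about 0.425 to 0.925 m from the base axis. Payload 6.8 kg.
Tool frame: the origin (TCP) lies midway between the tips of the shut fingers; the grasp point (between the pads) lies 19 mm behind it; z points along the fingers, y is the line along which they close (so a half turn about z gives the same grasp; the last joint's range is limited). The gripper opens to 85 mm and grips with 20 to 120 N. Pads are 22 mm wide; open, the fingers measure 114 mm over their backs; the gripper's body (76 mm by 85 mm) begins 54 mm behind the grasp point. The pads swing forward as they close: fully open they stand 13 mm farther back than shut.
Start: joints at [-1.342, 0.477, 0.022, 1.555, -0.011, 1.109, -0.083], TCP at [0.223, 0.637, 0.231] pointing down, gripper open.
Joint ranges: [-2.96, 2.96], [-0.34, 2.1], [-1.41, 1.46], [0.24, 2.44], [-1.37, 4.51], [0.17, 1.92], [-2.96, 2.96]. Speed limits (rad/s): [2.39, 2.39, 3.14, 3.14, 3.14, 3.14, 3.14].

### API

Orientations are given as a unit quaternion [w, x, y, z].
In Python, from station import * gives the robot as it stands.
- The arm moves only by the shell command python3 -m creep 'ROWS' [FORCE]. ROWS is JSON, a list of rows, each a list of 7 numbers: the gripper command: -1 is shut, 1 is fully open, values between are in proportion, then the shift along the world's x, y, z in mm, then the turn, a rotation vector about the world's x, y, z in rad. A call has 1 to 5 rows; each row shifts and turns the commanded pose from where the row before left it; what a row does not reach is not made up. A row lasts 1/8 s, in which the tool goes at most 62.5 mm and 10.7 degrees, less where a joint would pass 70% of its speed; a pose out of reach is approached as far as the arm can. A call is refused whole if a number of a shift passes 62.5 or a number of a turn 0.188, either way. A call with a gripper value outside its range is refused whole. The fingers move at their own pace and stop on an object; FORCE is the grip in N (left out, the last holds). Time passes only in rows, so rows that do not move let the fingers close. It gives the time, the measured TCP pose, the force, the opening and the grip force at its end, in the units of the state.
- get_obs(): the state, without advancing time (a new reading comes with each control period).
- read_camera(name): name is "side" or "top" or "wrist"; returns (picture, depth): 384x512x3 uint8, red, green, blue; 384x512 float32, m along the optical axis (not along the pixel's ray), 0 where there is no reading.
- camera_params(name): a dict with "intrinsics" (3x3 intrinsics, pixels), "cam_to_world" (4x4, takes a point from camera to world coordinates); the wrist camera has in their place "mount" (4x4, takes a point from camera to tool coordinates, whose origin is the TCP and whose axes are the flange's). Camera axes: x right, y up, looking along -z (the intrinsics and any distortion apply to the point x, -y, -z); pixel columns grow to the right and rows downward; lengths in m; the calibration is good to about 2 mm. A picture is of the moment at which its call begins: read the wrist's pose just before it. camera_params takes no time and is no camera call.
- hand_in(): hands the job in; it is judged then, once.
The state is a dict: "t": time; "q": joint angles; "joint_vel": joint speeds; "joint_torque": joint torques, N m; "eef_pos": TCP position; "tool_rot": TCP orientation; "contact_force": force on the tool from outside, world axes, zero at the start; "torque": the same for the moment, N m; "gripper_width": opening from 0.0 (shut) to 1.0 (fully open); "grasp_force": force on a finger pad.
Only numpy, scipy, OpenCV 4.12 (cv2) and the standard library are available. Lean on these libraries where they do the work, as an engineer would, in place of code of your own. Each camera call takes 0.05 s, during which the arm holds its last target. There are 200 camera calls.

### The job

Two clamp studs that look alike have got mixed up: one has a right-hand thread, the other a left-hand thread, and of the two brass test nuts on the grey plate one is right-hand and the other left-hand. Find out by trying which nut takes which stud, and screw each stud into its nut until its collar sits fully home on the nut; leave both studs there and do not disturb the tin, the tape roll or the hex bolt beside the work.

Things in the scene. Friction and masses are not known exactly. Their poses are not given: they have to be found in the camera images.
- stud_a: steel clamp stud, 53 mm tall, 0.12 to 0.2 kg, standing on its threaded end; origin at the centre of that end, z up the stud. Thread 0 to 16 mm up, collar (36 mm across) 16 to 21 mm, dark head with flats 21 to 53 mm, 34 mm along x, 22 mm along y: grip across y, fingertips above 22 mm. The thread hand is not marked and not told.
- stud_b: the other clamp stud, same sizes and frame as stud_a, of the other thread hand.
- stud_a_seat (a point): centre of the underside of stud_a's collar, 16 mm above its thread end. Its thread: 26 mm over the crests, core 18 mm, four starts (the same again after each quarter turn), very coarse, 48 mm of travel per whole turn, crests rounded and 4 mm wide.
- stud_b_seat (a point): centre of the underside of stud_b's collar, 16 mm above its thread end; thread sizes as stud_a's, but of the other hand.
- test_plate: grey steel plate fixed to the bench, 90 mm (x) by 190 mm (y) by 8 mm; origin at the centre of its underside. Two round brass test nuts stand fixed on it, 48 mm outside, 20 mm tall, tops 28 mm over the bench, 110 mm apart along y, one right-hand, one left-hand. Which is which, and the angle at which their threads begin, change from start to start and are not marked.
- nut_1 (a point): centre of the top face of the test nut on the plate's +y side; axes as the plate's. Pressed lightly and turned a quarter turn either way, a stud in the nut of its own hand rests at first 0 to 2 mm deep, then drops in, to 8 to 10 mm at the deepest; turned on with its hand (clockwise from above if right-hand) it follows the thread to its collar, within 2.9 rad in all.
- nut_2 (a point): centre of the top face of the test nut on the plate's -y side; axes as the plate's. In a nut of the other hand a stud also drops in and climbs out again by turns, but sinks no more than 7 mm however it is turned.
- tin: open grease tin, 64 mm across, 46 mm tall, loose, a bystander; origin at the centre of its underside.
- tape: roll of sealing strip, 53 mm across, 19 mm tall, loose, a bystander; origin at the centre of its underside.
- bolt: hex bolt with nut, 138 mm long along its y, 35 mm wide, 30 mm tall, lying loose, a bystander; origin under its middle.
Not all that is in view belongs to the job. What is shaped like the stud_b but red is not meant.

How it is judged:
By the outcome, as a careful person would: the job done as asked, in the order asked, and still so for the second after the job is handed in, with the robot touching nothing.
It also fails if it takes over 72 s, if anything falls off the work surface, if the arm or the gripper's body presses on something with over 40 N, if the wrist force passes 120 N, or if a joint passes its speed limit or range.

## Working session

There is one attempt and no reset: what is moved stays moved. The work goes in short steps, Python scripts to look and compute and a shell command to move; the robot and the scene stay as the last step left them, time stands still between calls to the robot, and variables do not carry over. Pictures are saved under pics/ and viewed, at most 10 in all, crops included, and the job is handed in when it is done.

```bash
ls; mkdir -p pics
python3 - <<'E'
from station import *
import cv2,numpy as np
o=get_obs();print({k:np.round(v,3).tolist() for k,v in o.items()})
for n in("top","side"):
    p,d=read_camera(n);cv2.imwrite(f"pics/{n}0.png",p[...,::-1]);np.save(f"pics/{n}0.npy",d)
    print({k:np.round(v,3).tolist() if not isinstance(v,str) else v for k,v in camera_params(n).items()})
print(camera_params("wrist"))
E
```

```text
pics
{'t': 0.0, 'q': [-1.342, 0.478, 0.022, 1.556, -0.012, 1.109, -0.083], 'joint_vel': [0.001, -0.0, -0.001, -0.001, -0.0, 0.001, -0.001], 'joint_torque': [-0.001, -59.645, 1.607, -28.12, 0.012, 0.01, 0.0], 'eef_pos': [0.223, 0.636, 0.23], 'tool_rot': [-0.0, 0.168, 0.986, -0.001], 'contact_force': [-0.192, 0.374, 0.676], 'torque': [-0.027, -0.031, -0.029], 'grasp_force': 0.0, 'gripper_width': 0.996}
{'intrinsics': [[416.015, 0.0, 249.882], [0.0, 416.015, 194.715], [0.0, 0.0, 1.0]], 'cam_to_world': [[-0.012, 0.999, -0.039, 0.445], [-1.0, -0.012, 0.016, 0.275], [0.016, 0.04, 0.999, 0.905], [0.0, 0.0, 0.0, 1.0]]}
{'intrinsics': [[475.891, 0.0, 258.347], [0.0, 475.891, 191.948], [0.0, 0.0, 1.0]], 'cam_to_world': [[0.956, 0.18, -0.233, 0.267], [-0.294, 0.628, -0.721, -0.411], [0.017, 0.757, 0.653, 0.655], [0.0, 0.0, 0.0, 1.0]]}
{'intrinsics': array([[324.75757099,   0.        , 257.6983745 ],
       [  0.        , 324.75757099, 196.45017291],
       [  0.        ,   0.        ,   1.        ]]), 'mount': array([[ 5.25634570e-04,  9.63901643e-01,  2.66258045e-01,
         6.80869969e-02],
       [ 9.99999592e-01, -3.11038159e-04, -8.48140240e-04,
         4.01719449e-04],
       [-7.34707359e-04,  2.66258383e-01, -9.63901413e-01,
        -1.43078516e-01],
       [ 0.00000000e+00,  0.00000000e+00,  0.00000000e+00,
         1.00000000e+00]])}
```

View pics/top0.png

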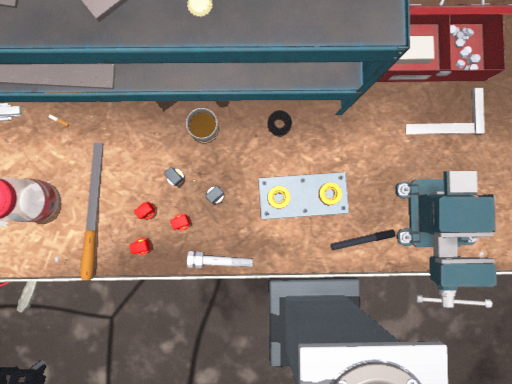

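View pics/side0.png

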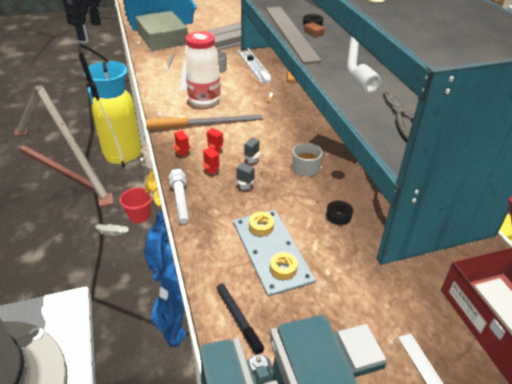

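The top view shows two dark-headed studs at (174,177) and (215,195). The three red copies at (145,210), (180,222) and (140,246) aren't meant. The nuts are at (279,197) and (331,194), the tin at (202,124), the tape at (280,123) and the bolt at (220,260). I'll enlarge a crop to confirm.

```bash
cat > h.py <<'E'
from station import *
import cv2,numpy as np
def world(n,u,v,z=None,d=None):
    c=camera_params(n);K=c["intrinsics"];T=np.array(c["cam_to_world"])
    r=np.array([(u-K[0,2])/K[0,0],-(v-K[1,2])/K[1,1],-1])
    w=T[:3,:3]@r
    s=d if d is not None else (z-T[2,3])/w[2]
    return T[:3,3]+s*w
E
python3 - <<'E'
from h import *
p=cv2.imread("pics/top0.png");d=np.load("pics/top0.npy")
c=np.hstack([p[155:225,155:235],p[160:230,255:355]])
cv2.imwrite("pics/c.png",cv2.resize(c,None,fx=4.4,fy=4.4,interpolation=cv2.INTER_CUBIC))
for u,v in[(174,177),(215,195),(270,197),(288,197),(279,188),(279,206),(331,184),(331,203),(305,197),(230,220),(202,124),(280,112)]:
    print(u,v,np.round(world("top",u,v,d=d[v,u]),4))
E
```

```text
174 177 [0.5161 0.4154 0.0551]
215 195 [0.4784 0.3321 0.0547]
270 197 [0.4739 0.2179 0.0264]
288 197 [0.4733 0.1803 0.0304]
279 188 [0.4928 0.1985 0.0258]
279 206 [0.4547 0.1992 0.0266]
331 184 [0.4998 0.0887 0.0299]
331 203 [0.4596 0.0891 0.028 ]
305 197 [0.4735 0.1415 0.0111]
230 220 [0.4259 0.3038 0.0017]
202 124 [0.6319 0.3607 0.0211]
280 112 [0.6574 0.1931 0.0165]
```

View pics/c.png

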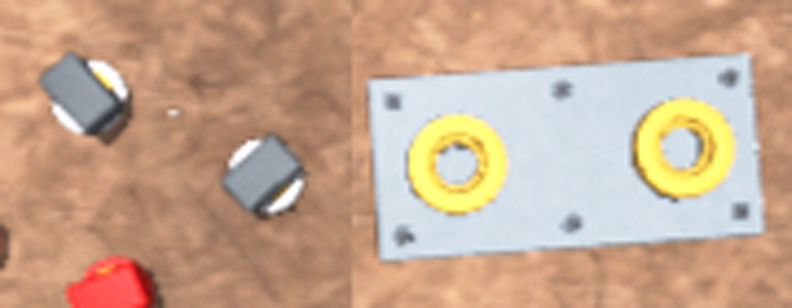

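The crop shows two steel studs with dark heads, white collar flanks and flats. The crop's head centres are about (81,94) and (263,174). The red ones are excluded by colour. Next I'll fit the head rectangles and nut circles and move to where the wrist camera sees them.

```bash
python3 - <<'E'
from h import *
for u,v in [(173.4,176.4),(214.8,194.5)]: print("stud",np.round(world("top",u,v,z=.053),4))
for u,v in [(278.9,197),(330.7,193.6)]: print("nut",np.round(world("top",u,v,z=.028),4))
E
python3 -m creep '[[1,50,-55,0,0,0,0],[1,50,-55,0,0,0,0],[1,50,-55,0,0,0,0],[1,50,-55,0,0,0,0],[1,40,-55,0,0,0,0]]'
python3 -m creep '[[1,0,0,0,0,0,0]]'
python3 - <<'E'
from h import *
o=get_obs();p,d=read_camera("wrist");print({k:np.round(o[k],4).tolist() for k in("eef_pos","tool_rot","q","t","contact_force")})
np.savez("pics/w1.npz",p=p,d=d,pos=o["eef_pos"],rot=o["tool_rot"]);cv2.imwrite("pics/w1.png",p[...,::-1])
E
```

```text
stud [0.5176 0.4169 0.053 ]
stud [0.4795 0.3326 0.053 ]
nut [0.4736 0.1992 0.028 ]
nut [0.4795 0.0894 0.028 ]
t: 0.72
eef_pos: [0.4292, 0.3998, 0.2311]
tool_rot: [0.0, 0.168, 0.986, -0.0]
contact_force: [0.8, 1.1, 1.0]
gripper_width: 0.998
grasp_force: 0.0
t: 0.85
eef_pos: [0.4323, 0.3955, 0.2312]
tool_rot: [0.001, 0.173, 0.985, -0.001]
contact_force: [-1.1, 0.6, 0.4]
gripper_width: 0.999
grasp_force: 0.0
{'eef_pos': [0.4323, 0.3955, 0.2312], 'tool_rot': [0.0009, 0.1727, 0.985, -0.0013], 'q': [-0.9371, 0.331, 0.1111, 1.7807, -0.0385, 1.0332, 0.4114], 't': 0.85, 'contact_force': [-1.0567, 0.5728, 0.4391]}
```

View pics/w1.png

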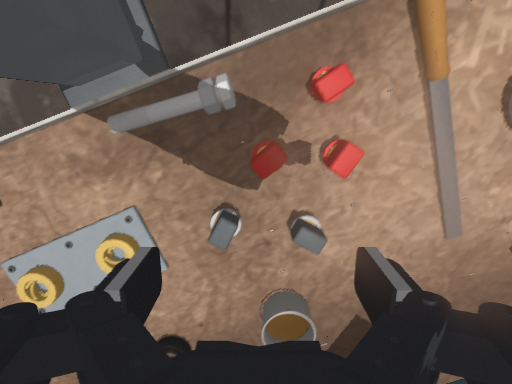

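The wrist view shows the studs at (225,228) and (309,234), the nuts at (117,254) and (41,287), and the plate. Now I'll fit the head tops and nut tops from depth.

```bash
cat >> h.py <<'E'
from scipy.spatial.transform import Rotation as R
def cloud(d,pos,rot):
    c=camera_params("wrist");K=c["intrinsics"];M=c["mount"]
    v,u=np.mgrid[:d.shape[0],:d.shape[1]]
    P=np.stack([(u-K[0,2])/K[0,0]*d,-(v-K[1,2])/K[1,1]*d,-d],-1)@M[:3,:3].T+M[:3,3]
    r=np.array(rot)
    return P@R.from_quat([r[1],r[2],r[3],r[0]]).as_matrix().T+np.array(pos)
def tcloud(d):
    c=camera_params("top");K=c["intrinsics"];M=np.array(c["cam_to_world"])
    v,u=np.mgrid[:d.shape[0],:d.shape[1]]
    return np.stack([(u-K[0,2])/K[0,0]*d,-(v-K[1,2])/K[1,1]*d,-d],-1)@M[:3,:3].T+M[:3,3]
def heads(W,ok,cs):
    for c in cs:
        m=ok&(np.hypot(W[...,0]-c[0],W[...,1]-c[1])<.03)
        z=W[m][:,2];top=np.median(z[z>.045]);q=W[m][(abs(z-top)<.004)]
        (x,y),s,a=cv2.minAreaRect((q[:,:2]*1000).astype(np.float32))
        e=np.linalg.eigh(np.cov(q[:,:2].T))[1][:,1]
        print("head",len(q),"top",round(top,4),"mean",q.mean(0).round(4),"rect",round(x,1),round(y,1),np.round(s,1),"long axis deg",round(np.degrees(np.arctan2(e[1],e[0]))%180,1),round(a,1))
def nuts(W,p,ok,cs):
    p=p.astype(int);yel=(p[...,0]-p[...,2]>60)&(p[...,1]-p[...,2]>40)
    for c in cs:
        m=ok&yel&(np.hypot(W[...,0]-c[0],W[...,1]-c[1])<.032)
        q=W[m];top=np.percentile(q[:,2],70);q=q[abs(q[:,2]-top)<.004]
        (x,y),r=cv2.minEnclosingCircle((q[:,:2]*1000).astype(np.float32))
        print("nut",len(q),"top",round(top,4),"mean",q.mean(0).round(4),"circ",round(x,1),round(y,1),round(r,1))
SC=[(.517,.417),(.479,.333)];NC=[(.474,.199),(.48,.089)]
E
python3 - <<'E'
from h import *
z=np.load("pics/w1.npz");W=cloud(z["d"],z["pos"],z["rot"]);ok=z["d"]>0
heads(W,ok,SC);nuts(W,z["p"],ok,NC)
print("floor",np.median(W[ok][:,2]))
d=np.load("pics/top0.npy");p=cv2.imread("pics/top0.png")[...,::-1];W=tcloud(d)
heads(W,d>0,SC);nuts(W,p,d>0,NC)
E
```

```text
head 604 top 0.0533 mean [0.5167 0.4227 0.0531] rect 517.9 422.7 [34.2 22.3] long axis deg 41.8 41.5
head 613 top 0.0531 mean [0.4781 0.3385 0.0531] rect 479.0 338.1 [22.  33.8] long axis deg 132.4 42.4
nut 562 top 0.0282 mean [0.4641 0.2032 0.0278] circ 471.3 204.1 23.0
nut 798 top 0.0279 mean [0.477  0.0958 0.0276] circ 478.6 93.6 24.1
floor 0.000899329086066547
head 175 top 0.053 mean [0.5198 0.4198 0.0531] rect 519.9 420.3 [33.6 21.9] long axis deg 39.6 44.4
head 168 top 0.0532 mean [0.4817 0.3352 0.0532] rect 481.2 334.9 [21.8 31.9] long axis deg 130.9 44.3
nut 265 top 0.0288 mean [0.4746 0.2002 0.0283] circ 474.6 200.6 23.6
nut 275 top 0.0288 mean [0.4806 0.0912 0.0284] circ 480.8 91.0 23.9
```

```bash
python3 -m creep '[[0.3,16,-20,-20,0,0,-0.163],[0.3,16,-20,-20,0,0,-0.163],[0.3,16,-19,-20,0,0,-0.163],[0.3,0,0,0,0,0,0],[0.3,0,0,0,0,0,0]]' 40
python3 - <<'E'
from h import *
o=get_obs();p,d=read_camera("wrist");print({k:np.round(o[k],4).tolist() for k in("eef_pos","tool_rot","q","joint_vel","contact_force")})
W=cloud(d,o["eef_pos"],o["tool_rot"]);heads(W,d>0,SC)
try: nuts(W,p,d>0,NC)
except Exception as e: print(e)
r=o["tool_rot"];print("tool y",R.from_quat([r[1],r[2],r[3],r[0]]).as_matrix()[:,1])
E
```

```text
t: 1.52
eef_pos: [0.4749, 0.3447, 0.1716]
tool_rot: [-0.0, 0.399, 0.917, 0.0]
contact_force: [-0.1, 0.4, 1.2]
gripper_width: 0.651
grasp_force: 0.0
{'eef_pos': [0.4749, 0.3447, 0.1716], 'tool_rot': [-0.0004, 0.399, 0.9169, 0.0004], 'q': [-0.9009, 0.4, 0.2149, 1.8427, -0.1068, 0.9095, 0.1131], 'joint_vel': [-0.003, -0.0086, -0.0064, -0.0072, -0.0013, -0.0032, -0.004], 'contact_force': [-0.0979, 0.3905, 1.1957]}
head 596 top 0.2372 mean [0.5078 0.3928 0.2374] rect 508.2 393.1 [10.4  2.3] long axis deg 42.8 43.2
head 2632 top 0.2505 mean [0.4668 0.3529 0.2509] rect 466.8 353.0 [31.3  3.3] long axis deg 43.0 42.2
nut 135 top 0.0283 mean [0.4528 0.2064 0.028 ] circ 453.0 205.6 12.5
nut 208 top 0.0286 mean [0.4962 0.0961 0.0282] circ 494.4 94.7 17.0
tool y [7.31751619e-01 6.81571221e-01 4.88269055e-04]
```

```bash
sed -i 's/z=W\[m\]\[:,2\];top/m\&=W[...,2]<.07;z=W[m][:,2];top/' h.py
python3 - <<'E'
from h import *
o=get_obs();p,d=read_camera("wrist")
cv2.imwrite("pics/w2.png",p[...,::-1]);
W=cloud(d,o["eef_pos"],o["tool_rot"]);heads(W,d>0,SC);print(o["eef_pos"])
p,d=read_camera("top");W=tcloud(d);nuts(W,p,d>0,NC)
E
```

```text
head 1106 top 0.0533 mean [0.517  0.4223 0.0532] rect 518.0 422.7 [34.9 22.2] long axis deg 41.4 40.1
head 985 top 0.0532 mean [0.4785 0.3386 0.0531] rect 479.0 338.0 [21.8 33.6] long axis deg 132.0 43.6
[0.47503456 0.34484183 0.17193003]
nut 263 top 0.029 mean [0.4744 0.2    0.0285] circ 474.6 200.6 23.5
nut 273 top 0.0289 mean [0.4806 0.0913 0.0284] circ 480.7 90.9 23.8
```

```bash
python3 -m creep '[[0.3,4,-7,-30,0,0,0],[0.3,0,0,-50,0,0,0],[0.3,0,0,-45,0,0,0],[0.3,0,0,-20,0,0,0],[0.3,0,0,0,0,0,0]]'
python3 -m creep '[[0.3,0,0,0,0,0,0]]'; python3 -c "
from station import *;print(get_obs()['eef_pos'])"
```

```text
t: 2.3
eef_pos: [0.4794, 0.3357, 0.0258]
tool_rot: [-0.0, 0.401, 0.916, -0.001]
contact_force: [0.4, -0.3, -0.1]
gripper_width: 0.647
grasp_force: 0.0
t: 2.42
eef_pos: [0.4811, 0.3366, 0.028]
tool_rot: [0.001, 0.401, 0.916, 0.001]
contact_force: [-0.7, -0.0, 1.1]
gripper_width: 0.645
grasp_force: 0.0
[0.48110769 0.33656848 0.02801232]
```

```bash
python3 -m creep '[[-1,0,0,0,0,0,0],[-1,0,0,0,0,0,0],[-1,0,0,0,0,0,0],[-1,0,0,0,0,0,0],[-1,0,0,0,0,0,0]]' 80; python3 -m creep '[[-1,0,0,0,0,0,0]]'
python3 - <<'E'
from h import *
for i in range(2):
    o=get_obs();print({k:np.round(o[k],4).tolist() for k in("eef_pos","tool_rot","q","contact_force","torque")})
    p,d=read_camera("wrist");
    W=cloud(d,o["eef_pos"],o["tool_rot"]);
    nuts(W,p,d>0,NC)
p,d=read_camera("side");cv2.imwrite("pics/s1.png",cv2.resize(p[130:300,180:350,::-1],None,fx=3.5,fy=3.5))
E
```

```text
t: 3.05
eef_pos: [0.4809, 0.3362, 0.0277]
tool_rot: [0.0, 0.401, 0.916, 0.001]
contact_force: [-0.5, -0.4, 6.2]
gripper_width: 0.24
grasp_force: 78.6
t: 3.18
eef_pos: [0.4808, 0.3363, 0.0277]
tool_rot: [0.0, 0.401, 0.916, 0.001]
contact_force: [0.2, 0.1, 4.6]
gripper_width: 0.241
grasp_force: 78.6
{'eef_pos': [0.4808, 0.3363, 0.0277], 'tool_rot': [0.0004, 0.4013, 0.9159, 0.0011], 'q': [-0.846, 0.6015, 0.1704, 1.9243, -0.1646, 0.6267, 0.1734], 'contact_force': [0.2033, 0.0634, 4.642], 'torque': [-0.0944, 0.1757, 0.0342]}
nut 9 top 0.0111 mean [0.4647 0.225  0.0108] circ 464.8 225.2 1.0Traceback (most recent call last):
  File "<stdin>", line 6, in <module>
  File "h.py", line 31, in nuts
    q=W[m];top=np.percentile(q[:,2],70);q=q[abs(q[:,2]-top)<.004]
               ~~~~~~~~~~~~~^^^^^^^^^^^
    return _quantile_unchecked(
        a, q, axis, out, overwrite_input, method, keepdims, weights)
    return _ureduce(a,
                    func=_quantile_ureduce_func,
    ...<5 lines>...
                    overwrite_input=overwrite_input,
                    method=method)
    r = func(a, **kwargs)
    result = _quantile(arr,
                       quantiles=q,
    ...<2 lines>...
                       out=out,
                       weights=wgt)
    slices_having_nans = np.isnan(arr[-1, ...])
                                  ~~~^^^^^^^^^
IndexError: index -1 is out of bounds for axis 0 with size 0
```

```bash
python3 -m creep '[[-1,0,0,50,0,0,0],[-1,5,-40,40,0,0,0],[-1,10,-60,0,0,0,0],[-1,10,-60,0,0,0,0],[-1,0,-10,0,0,0,0]]'; python3 -m creep '[[-1,0,0,0,0,0,0],[-1,0,0,0,0,0,0]]'
python3 - <<'E'
from h import *
o=get_obs();print({k:np.round(o[k],4).tolist() for k in("eef_pos","tool_rot","q","contact_force","torque")})
p,d=read_camera("wrist");cv2.imwrite("pics/w3.png",p[...,::-1])
W=cloud(d,o["eef_pos"],o["tool_rot"]);np.savez("pics/w3.npz",p=p,d=d,pos=o["eef_pos"],rot=o["tool_rot"])
try:nuts(W,p,d>0,NC)
except Exception as e:print(e)
p,d=read_camera("side");cv2.imwrite("pics/s1.png",cv2.resize(p[130:300,180:350,::-1],None,fx=3.5,fy=3.5))
cv2.imwrite("pics/b.png",np.hstack([cv2.resize(p[130:300,180:350,::-1],(400,400)),cv2.resize(cv2.imread("pics/w3.png"),(400,300))if 0 else cv2.copyMakeBorder(cv2.resize(cv2.imread("pics/w3.png"),(400,300)),0,100,0,0,0)]))
E
```

```text
t: 3.85
eef_pos: [0.5056, 0.16, 0.1169]
tool_rot: [0.001, 0.405, 0.914, -0.001]
contact_force: [0.1, 0.8, -0.6]
gripper_width: 0.245
grasp_force: 78.6
t: 4.1
eef_pos: [0.5048, 0.1676, 0.1164]
tool_rot: [-0.0, 0.4, 0.916, 0.0]
contact_force: [0.5, 0.6, -1.2]
gripper_width: 0.244
grasp_force: 78.6
{'eef_pos': [0.5048, 0.1676, 0.1164], 'tool_rot': [-0.0002, 0.4001, 0.9165, 0.0005], 'q': [-0.6246, 0.3945, 0.2318, 2.0136, -0.1317, 0.7469, 0.4343], 'contact_force': [0.5314, 0.6329, -1.2263], 'torque': [0.0072, -0.0432, -0.0201]}
nut 2426 top 0.0286 mean [0.472  0.2034 0.0282] circ 472.7 202.9 23.7
nut 2020 top 0.0283 mean [0.4783 0.0942 0.0279] circ 478.9 93.1 24.2
```

View pics/b.png

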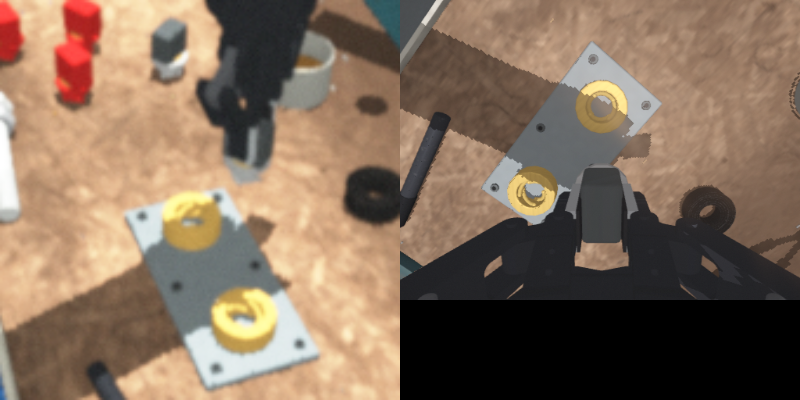

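```bash
cat >> h.py <<'E'
def held(d):
    W=cloud(d,[0,0,0],[1,0,0,0])*1000
    m=(d>0)&(abs(W[...,1])<8)&(abs(W[...,0])<45)&(W[...,2]>-40)&(W[...,2]<32)
    q=W[m]
    for lo in range(-28,32,3):
        s=q[(q[:,2]>=lo)&(q[:,2]<lo+3)]
        if len(s)>4: print(lo,len(s),np.percentile(s[:,0],[2,50,98]).round(1))
    q=W[(d>0)&(abs(W[...,0])<40)&(abs(W[...,1])<11)&(abs(W[...,2]+25.5)<2.5)]
    if len(q)>20: print("top",cv2.minAreaRect(q[:,:2].astype(np.float32)))
E
python3 - <<'E'
from h import *
z=np.load("pics/w3.npz");held(z["d"])
E
```

```text
-28 2486 [-12.4   3.4  17.6]
-25 538 [-13.8  14.9  19.4]
-22 104 [18.6 19.1 19.6]
-19 100 [18.6 19.1 19.5]
-16 102 [18.7 19.1 19.4]
-13 88 [18.6 19.1 19.5]
-10 88 [18.7 19.  19.5]
-7 75 [18.7 19.1 19.4]
-4 75 [18.7 19.1 19.5]
-1 72 [18.7 19.1 19.4]
2 20 [18.6 18.9 19.1]
5 118 [17.9 18.8 19.9]
8 44 [17.6 19.4 19.9]
top ((2.8343944549560547, 0.26640796661376953), (21.87595558166504, 33.76133346557617), 88.50458526611328)
```

```bash
python3 -m creep '[[-1,0,0,0,0,0,-0.185],[-1,0,0,0,0,0,-0.185],[-1,0,0,0,0,0,-0.185],[-1,0,0,0,0,0,-0.185],[-1,0,0,0,0,0,-0.185]]'; python3 -m creep '[[-1,0,0,0,0,0,0],[-1,0,0,0,0,0,0]]'
python3 - <<'E'
from h import *
o=get_obs();print({k:np.round(o[k],4).tolist() for k in("eef_pos","tool_rot","q")})
p,d=read_camera("wrist")
W=cloud(d,o["eef_pos"],o["tool_rot"]);np.savez("pics/w4.npz",p=p,d=d,pos=o["eef_pos"],rot=o["tool_rot"])
nuts(W,p,d>0,NC[1:]);nuts(W,p,d>0,NC[:1])
E
```

```text
t: 4.82
eef_pos: [0.5047, 0.167, 0.1162]
tool_rot: [-0.0, 0.769, 0.639, 0.0]
contact_force: [-0.3, -0.1, -0.9]
gripper_width: 0.242
grasp_force: 78.6
t: 5.08
eef_pos: [0.5048, 0.1663, 0.1162]
tool_rot: [-0.0, 0.766, 0.643, -0.0]
contact_force: [0.4, 0.3, -1.0]
gripper_width: 0.241
grasp_force: 78.6
{'eef_pos': [0.5048, 0.1663, 0.1162], 'tool_rot': [-0.0, 0.7662, 0.6426, -0.0], 'q': [-0.8024, 0.4191, 0.4601, 2.0257, -0.2671, 0.7542, -0.3555]}
nut 201 top 0.0286 mean [0.4771 0.0743 0.0283] circ 479.1 75.2 12.6
nut 2360 top 0.0285 mean [0.473  0.2036 0.0281] circ 472.6 202.9 23.6
```

```bash
python3 -m creep '[[-1,-16,17,0,0,0,0.15],[-1,-16,17,0,0,0,0.15],[-1,0,0,-25,0,0,0],[-1,0,0,-25,0,0,0],[-1,0,0,0,0,0,0]]'; python3 -m creep '[[-1,0,0,0,0,0,0],[-1,0,0,0,0,0,0]]'
cat >> h.py <<'E'
def tgt(n,e=2.4):
    o=get_obs();r=o["tool_rot"];M=R.from_quat([r[1],r[2],r[3],r[0]]).as_matrix()
    s=np.array(o["eef_pos"])*1000+e*M[:,0]
    print("t",round(o["t"],2),"phi",round(np.arctan2(M[1,0],M[0,0]),3),"eef",np.round(np.array(o["eef_pos"])*1000,1),"stud axis err to nut",(np.array(n)-s[:2]).round(1),"depth",round(55.7-s[2],1),"F",np.round(o["contact_force"],1),"T",np.round(o["torque"],2),"q7",round(o["q"][6],2),"z",M[:,2].round(3))
N1=(472.7,202.9);N2=(478.9,93.1)
E
python3 -c "
from h import *
tgt(N1)"
```

```text
t: 5.75
eef_pos: [0.4718, 0.1989, 0.0651]
tool_rot: [-0.001, 0.663, 0.749, -0.002]
contact_force: [-0.2, 0.7, -1.2]
gripper_width: 0.244
grasp_force: 78.6
t: 6.0
eef_pos: [0.4738, 0.1998, 0.0673]
tool_rot: [0.0, 0.663, 0.748, 0.001]
contact_force: [-0.3, -0.4, -0.8]
gripper_width: 0.239
grasp_force: 78.6
t 6.0 phi 1.691 eef [473.8 199.8  67.3] stud axis err to nut [-0.8  0.7] depth -11.6 F [-0.3 -0.4 -0.8] T [0.01 0.03 0.03] q7 -0.15 z [ 0.002  0.001 -1.   ]
```

```bash
python3 -m creep '[[-1,-0.8,0.7,-6,0,0,0],[-1,0,0,-3,0,0,0],[-1,0,0,-2,0,0,0],[-1,0,0,-1,0,0,0],[-1,0,0,0,0,0,0]]';python3 -c "
from h import *
tgt(N1)"; python3 -m creep '[[-1,0,0,-1.5,0,0,0],[-1,0,0,0,0,0,0]]'; python3 -c "
from h import *
tgt(N1)"
```

```text
t: 6.62
eef_pos: [0.4722, 0.2002, 0.0542]
tool_rot: [0.0, 0.663, 0.748, -0.0]
contact_force: [0.5, -1.3, -1.2]
gripper_width: 0.241
grasp_force: 78.6
t 6.62 phi 1.691 eef [472.2 200.2  54.2] stud axis err to nut [0.8 0.3] depth 1.5 F [ 0.5 -1.3 -1.2] T [ 0.05 -0.01  0.01] q7 -0.15 z [-0. -0. -1.]
t: 6.88
eef_pos: [0.4723, 0.2003, 0.0528]
tool_rot: [0.0, 0.663, 0.748, 0.0]
contact_force: [0.1, -0.8, -0.9]
gripper_width: 0.237
grasp_force: 78.6
t 6.88 phi 1.691 eef [472.3 200.3  52.8] stud axis err to nut [0.7 0.2] depth 2.9 F [ 0.1 -0.8 -0.9] T [-0.01  0.01 -0.07] q7 -0.14 z [ 0.  0. -1.]
```

```bash
for i in 1 2 3; do python3 -m creep '[[-1,0.2,0,-1.2,0,0,0],[-1,0,0,0,0,0,0]]' >/dev/null; python3 -c "
from h import *
tgt(N1)"; done
```

```text
t 7.12 phi 1.691 eef [472.8 200.5  52.1] stud axis err to nut [0.2 0. ] depth 3.6 F [-0.4  0.8  4.4] T [-0.09  0.22  0.01] q7 -0.14 z [ 0.001  0.001 -1.   ]
t 7.38 phi 1.691 eef [473.  200.5  51.7] stud axis err to nut [ 0. -0.] depth 4.0 F [-5.  -1.5 17.4] T [-0.41  1.02  0.04] q7 -0.14 z [ 0.     0.001 -1.   ]
t 7.62 phi 1.69 eef [473.1 200.6  51.5] stud axis err to nut [-0.1 -0.1] depth 4.2 F [-7.4 -2.  29.8] T [-0.67  1.99 -0.  ] q7 -0.14 z [-0.     0.002 -1.   ]
```

```bash
cat > s.sh <<'E'
python3 -c "
from h import *
tgt($1)"
E
python3 -m creep '[[-1,0,0,1.8,0,0,0],[-1,-0.4,0.1,0,0,0,-0.185]]' >/dev/null; sh s.sh N1
python3 -m creep '[[-1,-0.4,0.1,-0.5,0,0,-0.185]]' >/dev/null; sh s.sh N1
python3 -m creep '[[-1,-0.4,0.1,-0.5,0,0,-0.185]]' >/dev/null; sh s.sh N1
```

```text
t 7.88 phi 1.503 eef [473.2 200.8  52.4] stud axis err to nut [-0.6 -0.3] depth 3.3 F [-2.2 -1.5 16.7] T [-0.25  0.85  0.52] q7 -0.29 z [ 0.001  0.002 -1.   ]
t 8.0 phi 1.316 eef [473.1 201.1  52.5] stud axis err to nut [-1.  -0.6] depth 3.2 F [-4.9 -0.7 26.8] T [-0.12  1.36  0.43] q7 -0.43 z [ 0.001  0.002 -1.   ]
t 8.12 phi 1.13 eef [473.  202.4  52.2] stud axis err to nut [-1.3 -1.7] depth 3.5 F [-3.5  3.  16.6] T [0.6  1.08 0.03] q7 -0.58 z [ 0.002  0.004 -1.   ]
```

```bash
python3 -m creep '[[-1,0,0,0,0,0,0]]' >/dev/null; sh s.sh N1
python3 -m creep '[[-1,-0.8,-0.5,0,0,0,-0.185],[-1,0,0,0,0,0,0]]' >/dev/null; sh s.sh N1
python3 -m creep '[[-1,-0.4,0.3,-0.5,0,0,-0.185],[-1,0,0,0,0,0,0]]' >/dev/null; sh s.sh N1
```

```text
t 8.25 phi 1.133 eef [472.6 201.9  51.2] stud axis err to nut [-0.9 -1.2] depth 4.4 F [0.6 0.9 5.4] T [ 0.37  0.03 -0.27] q7 -0.57 z [ 0.002  0.002 -1.   ]
t 8.5 phi 0.953 eef [471.2 200.6  50.1] stud axis err to nut [0.1 0.3] depth 5.6 F [ 1.4  1.5 -2.9] T [ 0.38 -0.37 -0.02] q7 -0.71 z [ 0.001  0.    -1.   ]
t 8.75 phi 0.77 eef [470.9 200.6  49.5] stud axis err to nut [0.1 0.6] depth 6.2 F [ 0.9  1.3 -2.3] T [ 0.26 -0.47 -0.01] q7 -0.85 z [ 0.001 -0.    -1.   ]
```

```bash
for i in 1 2 3 4; do python3 -m creep '[[-1,0,0,-1.3,0,0,0],[-1,0,0,0,0,0,0]]' >/dev/null; sh s.sh N1; done
```

```text
t 9.0 phi 0.768 eef [471.  200.5  48.3] stud axis err to nut [0.  0.8] depth 7.4 F [ 3.2  1.1 -1.1] T [ 0.2  -0.7  -0.01] q7 -0.85 z [ 0.001  0.    -1.   ]
t 9.25 phi 0.767 eef [471.3 200.7  47.7] stud axis err to nut [-0.3  0.5] depth 8.0 F [0.1 0.7 7.6] T [ 0.06 -0.32  0.03] q7 -0.85 z [ 0.001  0.001 -1.   ]
t 9.5 phi 0.767 eef [471.6 200.9  47.3] stud axis err to nut [-0.6  0.3] depth 8.4 F [-1.9  0.6 19.5] T [-0.14  0.37  0.04] q7 -0.85 z [ 0.002  0.002 -1.   ]
t 9.75 phi 0.767 eef [471.8 201.   47. ] stud axis err to nut [-0.9  0.3] depth 8.7 F [-5.8 -0.3 34.3] T [-0.4   1.29  0.01] q7 -0.85 z [ 0.001  0.003 -1.   ]
```

```bash
python3 -m creep '[[-1,-0.6,0.3,1.8,0,0,0],[-1,-0.3,0.3,-0.5,0,0,-0.185],[-1,0,0,0,0,0,0]]' >/dev/null; sh s.sh N1
python3 -m creep '[[-1,-0.3,0.3,-1,0,0,-0.185],[-1,0,0,0,0,0,0]]' >/dev/null; sh s.sh N1
python3 -m creep '[[-1,-0.2,0.4,-1,0,0,-0.185],[-1,0,0,0,0,0,0]]' >/dev/null; sh s.sh N1
python3 -m creep '[[-1,-0.1,0.4,-1,0,0,-0.185],[-1,0,0,0,0,0,0]]' >/dev/null; sh s.sh N1
```

```text
t 10.12 phi 0.579 eef [472.2 201.3  48.4] stud axis err to nut [-1.5  0.3] depth 7.3 F [-1.7 -1.7 30.2] T [-0.43  0.39 -0.04] q7 -0.99 z [ 0.004  0.003 -1.   ]
t 10.38 phi 0.394 eef [472.4 201.6  49.2] stud axis err to nut [-1.9  0.4] depth 6.4 F [-9.4 -4.  57. ] T [-0.71  2.08  0.24] q7 -1.13 z [ 0.004  0.005 -1.   ]
t 10.62 phi 0.208 eef [473.3 201.7  49.8] stud axis err to nut [-2.9  0.7] depth 5.9 F [-13.9  -4.9  77.9] T [-1.21  3.08  0.11] q7 -1.27 z [ 0.005  0.006 -1.   ]
t 10.88 phi 0.023 eef [474.2 202.7  49.8] stud axis err to nut [-3.9  0.2] depth 5.9 F [-14.9  -4.1  87.1] T [-0.68  3.25  0.06] q7 -1.41 z [ 0.007  0.008 -1.   ]
```

```bash
python3 -m creep '[[-1,-0.5,0,3.5,0,0,0],[-1,-0.5,0,3.5,0,0,0],[-1,0,0,0,0,0,0]]' >/dev/null; sh s.sh N1
python3 -c "
from station import *;o=get_obs();print(o['gripper_width'],o['grasp_force'])
from h import *
p,d=read_camera('wrist');held(d)"
```

```text
t 11.25 phi 0.026 eef [471.4 202.6  51.7] stud axis err to nut [-1.1  0.2] depth 4.0 F [ 4.1 -1.2 14.3] T [-0.04 -0.8   0.02] q7 -1.42 z [ 0.006  0.002 -1.   ]
0.24258602257779785 82.84350156784058
-28 2817 [-15.2   1.   15.9]
-25 252 [-8.5 16.3 17.3]
-22 100 [16.4 16.8 17.3]
-19 104 [16.4 16.8 17.2]
-16 89 [16.2 16.8 17.2]
-13 93 [16.2 16.7 17.2]
-10 81 [16.2 16.6 17. ]
-7 75 [16.2 16.6 17.1]
-4 73 [16.1 16.5 16.9]
-1 66 [15.9 16.5 16.8]
2 37 [16.  16.5 16.8]
5 100 [15.4 16.3 17.3]
8 30 [14.8 16.5 17.1]
20 106 [15.1 19.1 23.5]
23 480 [12.6 19.4 24.4]
26 75 [11.3 14.  24.7]
29 66 [ 9.6 23.4 24.6]
top ((0.16757965087890625, 0.03143596649169922), (21.998212814331055, 34.46406936645508), 89.77779388427734)
```

```bash
sed -i 's/e=2.4/e=0/' h.py
python3 - <<'E'
from h import *
def topz(d):
    W=cloud(d,[0,0,0],[1,0,0,0])*1000;m=(d>0)&(abs(W[...,1])<8)&(abs(W[...,0])<10)&(abs(W[...,2]+25)<8);return np.median(W[m][:,2]),W[m][:,2].std()
print(topz(np.load("pics/w3.npz")["d"]),topz(read_camera("wrist")[1]))
E
python3 -m creep '[[-1,0.2,0.1,-0.8,0,0,0.185],[-1,0,0,-0.5,0,0,0.185],[-1,0,0,0,0,0,0]]' >/dev/null; sh s.sh N1
python3 -m creep '[[-1,0.2,0,-0.8,0,0,0.185],[-1,0,0,-0.5,0,0,0.185],[-1,0,0,0,0,0,0]]' >/dev/null; sh s.sh N1
```

```text
(np.float64(-25.6920212017684), np.float64(0.5555123647075563)) (np.float64(-26.291380410912947), np.float64(0.5850002707690425))
t 11.72 phi 0.398 eef [471.7 202.3  49.9] stud axis err to nut [1.  0.6] depth 5.8 F [ 6.8 -1.5  5.8] T [-0.1  -1.6   0.06] q7 -1.14 z [ 0.007  0.002 -1.   ]
t 12.1 phi 0.768 eef [471.7 202.2  48.2] stud axis err to nut [1.  0.7] depth 7.5 F [ 6.  -1.1  2.6] T [-0.1  -1.7   0.04] q7 -0.85 z [ 0.006  0.002 -1.   ]
```

```bash
sed -i 's/round(55.7-s/round(54.7-s/' h.py
python3 -m creep '[[-1,0.6,0.3,-0.8,0,0,0.185],[-1,0,0,-0.8,0,0,0],[-1,0,0,0,0,0,0]]' >/dev/null; sh s.sh N1
python3 -m creep '[[-1,0,0.2,-0.8,0,0,0.185],[-1,0,0,0,0,0,0]]' >/dev/null; sh s.sh N1
python3 -m creep '[[-1,0,0,-0.8,0,0,0.185],[-1,0,0,0,0,0,0]]' >/dev/null; sh s.sh N1
python3 -m creep '[[-1,0,0,-0.3,0,0,0.185],[-1,0,0,0,0,0,0]]' >/dev/null; sh s.sh N1
```

```text
t 12.47 phi 0.951 eef [471.8 202.4  46.3] stud axis err to nut [0.9 0.5] depth 8.4 F [7.1 1.5 1.3] T [-0.02 -1.62 -0.  ] q7 -0.71 z [ 0.005  0.001 -1.   ]
t 12.72 phi 1.138 eef [471.8 202.5  45.5] stud axis err to nut [0.9 0.4] depth 9.2 F [ 6.6 -0.9 -0.2] T [-0.13 -1.62  0.01] q7 -0.57 z [ 0.005  0.001 -1.   ]
t 12.97 phi 1.323 eef [471.7 202.4  44.7] stud axis err to nut [1.  0.5] depth 10.0 F [ 7.  -0.4 -0.3] T [-0.16 -1.66  0.04] q7 -0.43 z [ 0.005  0.001 -1.   ]
t 13.22 phi 1.508 eef [471.9 202.3  44. ] stud axis err to nut [0.8 0.6] depth 10.7 F [ 8.6 -1.  -5.4] T [-0.09 -2.11 -0.07] q7 -0.29 z [ 0.006  0.001 -1.   ]
```

Turned counter-clockwise it follows past 10 mm, so this is the left-hand stud and nut_1 is left-hand. I'll screw it home.

```bash
python3 -m creep '[[-1,0.3,0.2,-1.6,0,0,0.185],[-1,0,0,-1.4,0,0,0.185],[-1,0,0,0,0,0,0]]' >/dev/null; sh s.sh N1
python3 -m creep '[[-1,0.2,0,-1.4,0,0,0.185],[-1,0,0,-1.4,0,0,0.185],[-1,0,0,0,0,0,0]]' >/dev/null; sh s.sh N1
python3 -m creep '[[-1,0,0,-1.0,0,0,0.12],[-1,0,0,0,0,0,0]]' >/dev/null; sh s.sh N1
```

```text
t 13.6 phi 1.878 eef [471.6 202.3  40.8] stud axis err to nut [1.1 0.6] depth 13.9 F [ 7.6 -0.9 -4.2] T [-0.2  -1.84 -0.  ] q7 0.0 z [ 0.004  0.001 -1.   ]
t 13.97 phi 2.248 eef [473.  201.8  39.1] stud axis err to nut [-0.3  1.1] depth 15.6 F [ 7.9 -3.6  5.3] T [-0.64 -1.49  0.66] q7 0.29 z [ 0.006  0.001 -1.   ]
t 14.22 phi 2.357 eef [473.2 201.8  39. ] stud axis err to nut [-0.5  1.1] depth 15.7 F [ 3.2 -3.1 15.4] T [-0.45 -0.53 -2.47] q7 0.37 z [ 0.005  0.003 -1.   ]
```

```bash
python3 -m creep '[[-1,0,0,-0.8,0,0,0.1],[-1,0,0,0,0,0,0],[-1,0,0,0,0,0,0]]' >/dev/null; sh s.sh N1
python3 -m creep '[[0.3,0,0,0.5,0,0,0],[0.3,0,0,0,0,0,0],[0.3,0,0,0,0,0,0],[0.3,0,0,40,0,0,0],[0.3,0,0,50,0,0,0]]'
python3 -m creep '[[0.3,0,0,0,0,0,0],[0.3,0,0,0,0,0,0]]'; sh s.sh N1
python3 - <<'E'
from h import *
o=get_obs();p,d=read_camera("wrist");W=cloud(d,o["eef_pos"],o["tool_rot"])
heads(W,d>0,[(.473,.202)])
m=(d>0)&(np.hypot(W[...,0]-.473,W[...,1]-.2025)<.026)&(W[...,2]<.045)&(W[...,2]>.02)
print(np.histogram(W[m][:,2]*1000,bins=range(20,46)))
p,d=read_camera("side");np.save("pics/s2.npy",d);cv2.imwrite("pics/s2.png",cv2.resize(p[130:300,180:350,::-1],None,fx=3.4,fy=3.4,interpolation=cv2.INTER_CUBIC))
E
```

```text
t 14.6 phi 2.457 eef [472.4 202.7  38.9] stud axis err to nut [0.3 0.2] depth 15.8 F [-1.8 -2.9 26.7] T [-0.33  0.49 -2.31] q7 0.45 z [ 0.004  0.003 -1.   ]
t: 15.22
eef_pos: [0.468, 0.2023, 0.1261]
tool_rot: [-0.001, 0.331, 0.944, -0.002]
contact_force: [0.6, 0.8, 0.1]
gripper_width: 0.651
grasp_force: 0.0
t: 15.48
eef_pos: [0.4688, 0.2028, 0.1259]
tool_rot: [-0.0, 0.331, 0.944, -0.0]
contact_force: [0.6, 0.3, -0.1]
gripper_width: 0.649
grasp_force: 0.0
t 15.47 phi 2.466 eef [468.8 202.8 125.9] stud axis err to nut [3.9 0.1] depth -71.2 F [ 0.6  0.3 -0.1] T [ 0.05 -0.02  0.08] q7 0.43 z [-0.001 -0.    -1.   ]
head 1563 top 0.0649 mean [0.4711 0.2037 0.0648] rect 471.9 203.2 [22.  33.9] long axis deg 132.8 42.8
(array([ 14,  12,  13,   8,  10,  20,  43, 236, 508, 158,  27,  15, 113,
       170,  47,   0,   5,  10,   9,   9,   7,  10,   8,  15,   9]), array([20, 21, 22, 23, 24, 25, 26, 27, 28, 29, 30, 31, 32, 33, 34, 35, 36,
       37, 38, 39, 40, 41, 42, 43, 44, 45]))
```

View pics/s2.png

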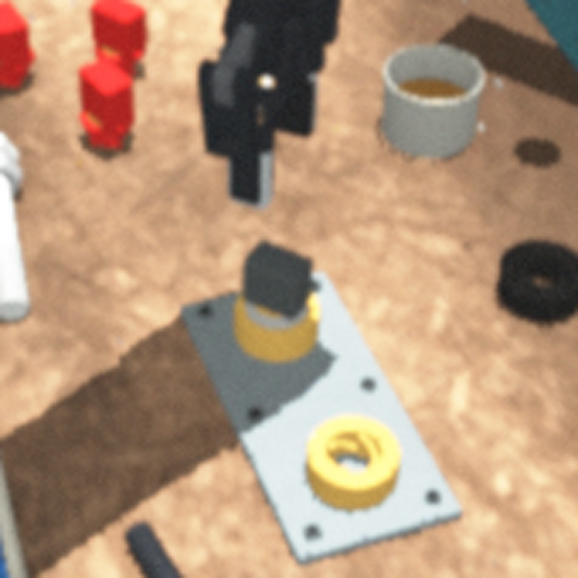

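Stud 1 is home: head top at 64.9 mm (expected 65) and collar top at about 33 mm. The picture shows it seated on the nut at about (275,320). The other stud and nut_2 must then be right-hand.

```bash
python3 -m creep '[[0.3,10,44,0,0,0,0.175],[0.3,10,44,0,0,0,0.175],[0.3,10,44,0,0,0,0.175],[0.3,10,44,0,0,0,0.175],[0.3,9,44,0,0,0,0.175]]'>/dev/null
python3 -m creep '[[0.3,0,0,0,0,0,0.175],[0.3,0,0,0,0,0,0.175],[0.3,0,0,0,0,0,0.175],[0.3,0,0,0,0,0,0],[0.3,0,0,0,0,0,0]]' >/dev/null; sh s.sh '(518,422.7)'
python3 - <<'E'
from h import *
o=get_obs();p,d=read_camera("wrist");W=cloud(d,o["eef_pos"],o["tool_rot"])
heads(W,d>0,SC[:1])
E
```

```text
t 16.82 phi -2.421 eef [518.  422.5 125.4] stud axis err to nut [-0.   0.2] depth -70.7 F [ 0.1  0.6 -0.2] T [-0.    0.04 -0.02] q7 1.4 z [-0.001 -0.001 -1.   ]
head 1435 top 0.0533 mean [0.5174 0.4218 0.0532] rect 517.9 422.4 [33.5 21.7] long axis deg 40.1 40.4
```

```bash
python3 -m creep '[[0.3,0,0,-45,0,0,0],[0.3,0,0,-40,0,0,0],[0.3,0,0,-13,0,0,0],[0.3,0,0,0,0,0,0],[0.3,0,0,0,0,0,0]]'>/dev/null; sh s.sh '(518,422.5)'
```

```text
t 17.5 phi -2.418 eef [519.4 423.9  30.2] stud axis err to nut [-1.4 -1.4] depth 24.5 F [-0.3 -0.6  0.7] T [-0.   -0.04 -0.01] q7 1.37 z [ 0.002  0.002 -1.   ]
```

```bash
python3 -m creep '[[0.3,-1.4,-1.4,-3,0,0,0],[0.3,0,0,0,0,0,0],[0.3,0,0,0,0,0,0]]'>/dev/null; sh s.sh '(518,422.5)'
python3 -m creep '[[-1,0,0,0,0,0,0],[-1,0,0,0,0,0,0],[-1,0,0,0,0,0,0],[-1,0,0,0,0,0,0],[-1,0,0,0,0,0,0]]' 80; sh s.sh '(518,422.5)'
```

```text
t 17.88 phi -2.418 eef [517.1 421.5  25.8] stud axis err to nut [0.9 1. ] depth 28.9 F [-0.2 -0.6 -0.4] T [ 0.    0.06 -0.04] q7 1.37 z [ 0.  0. -1.]
t: 18.5
eef_pos: [0.5172, 0.4216, 0.0256]
tool_rot: [0.0, -0.354, 0.935, 0.0]
contact_force: [-0.6, -0.5, 2.6]
gripper_width: 0.244
grasp_force: 78.5
t 18.5 phi -2.417 eef [517.2 421.6  25.6] stud axis err to nut [0.8 0.9] depth 29.1 F [-0.6 -0.5  2.6] T [-0.01  0.02  0.02] q7 1.37 z [ 0.  0. -1.]
```

```bash
python3 -m creep '[[-1,0,0,50,0,0,0],[-1,0,-20,50,0,0,0],[-1,-8,-55,0,0,0,0],[-1,-8,-55,0,0,0,0],[-1,-8,-55,0,0,0,0]]'>/dev/null
python3 -m creep '[[-1,-8,-55,0,0,0,0],[-1,-6,-55,0,0,0,0],[-1,0,-33,0,0,0,0],[-1,0,0,0,0,0,0],[-1,0,0,0,0,0,0]]'; sh s.sh N2
python3 - <<'E'
from h import *
o=get_obs();p,d=read_camera("wrist");held(d)
E
```

```text
t: 19.75
eef_pos: [0.4789, 0.0942, 0.1253]
tool_rot: [0.0, -0.354, 0.935, 0.0]
contact_force: [-0.4, -0.6, -2.0]
gripper_width: 0.241
grasp_force: 78.6
t 19.75 phi -2.417 eef [478.9  94.2 125.3] stud axis err to nut [-0.  -1.1] depth -70.6 F [-0.4 -0.6 -2. ] T [ 0.05 -0.02  0.04] q7 1.89 z [-0.     0.001 -1.   ]
-28 1744 [-16.9   1.7  15.2]
-25 135 [14.5 15.3 15.9]
-22 114 [14.8 15.3 15.8]
-19 98 [14.7 15.3 15.7]
-16 107 [14.7 15.2 15.7]
-13 88 [14.9 15.3 15.7]
-10 90 [14.9 15.3 15.8]
-7 83 [14.8 15.3 15.7]
-4 79 [14.8 15.2 15.6]
-1 46 [14.7 15.2 15.6]
2 94 [14.2 15.1 16.1]
5 65 [13.8 15.4 16.1]
8 9 [13.8 14.8 15.5]
top ((-1.0196409225463867, 0.4644184112548828), (21.914180755615234, 34.31464385986328), 88.08722686767578)
```

```bash
sed -i 's/e=0)/e=-1.3)/; s/round(54.7-s/round(53.6-s/' h.py
python3 -m creep '[[-1,-1,-2,-30,0,0,0],[-1,0,0,-25,0,0,0],[-1,0,0,-10,0,0,0],[-1,0,0,0,0,0,0],[-1,0,0,0,0,0,0]]'>/dev/null;  sh s.sh N2
```

```text
t 20.43 phi -2.417 eef [478.7  92.1  61.2] stud axis err to nut [-0.8  0.2] depth -7.6 F [ 1.1  0.3 -0.8] T [-0.1   0.01 -0.03] q7 1.86 z [ 0.001  0.001 -1.   ]
```

```bash
python3 -m creep '[[-1,-0.7,0.2,-4,0,0,0],[-1,0,0,-3,0,0,0],[-1,0,0,0,0,0,0]]'>/dev/null;  sh s.sh N2
for i in 1 2 ; do python3 -m creep '[[-1,0,0,-1.3,0,0,0],[-1,0,0,0,0,0,0]]' >/dev/null; sh s.sh N2; done
```

```text
t 20.8 phi -2.417 eef [477.1  91.6  53.3] stud axis err to nut [0.8 0.7] depth 0.3 F [ 0.8 -1.4 -1. ] T [-0.   -0.02 -0.06] q7 1.85 z [-0. -0. -1.]
t 21.05 phi -2.418 eef [477.3  91.6  52.1] stud axis err to nut [0.6 0.6] depth 1.5 F [ 0.3  0.2 -1.8] T [0.   0.01 0.01] q7 1.85 z [-0. -0. -1.]
t 21.3 phi -2.417 eef [477.6  91.7  51.2] stud axis err to nut [0.4 0.5] depth 2.4 F [-0.9 -0.7  5.1] T [0.01 0.28 0.04] q7 1.85 z [ 0.001  0.    -1.   ]
```

```bash
python3 -m creep '[[-1,0.3,0.5,-0.7,0,0,0],[-1,-0.2,0.2,0,0,0,-0.185],[-1,0,0,0,0,0,0]]' >/dev/null; sh s.sh N2
for i in 1 2 3; do python3 -m creep '[[-1,-0.2,0.2,-0.4,0,0,-0.185],[-1,0,0,0,0,0,0]]' >/dev/null; sh s.sh N2; done
```

```text
t 21.68 phi -2.601 eef [478.   92.2  50.4] stud axis err to nut [-0.2  0.2] depth 3.2 F [ 0.9 -0.9  0.7] T [-0.31 -0.26 -0.04] q7 1.7 z [ 0.001 -0.    -1.   ]
t 21.93 phi -2.783 eef [477.1  92.5  49.6] stud axis err to nut [0.6 0.1] depth 4.0 F [-0.4 -0.9 -0.8] T [-0.2  -0.1  -0.04] q7 1.55 z [-0.    -0.001 -1.   ]
t 22.18 phi -2.966 eef [476.8  92.8  49.1] stud axis err to nut [0.8 0.1] depth 4.5 F [ 0.2  0.4 -0.3] T [-0.02  0.02  0.02] q7 1.4 z [-0. -0. -1.]
t 22.43 phi 3.133 eef [476.7  93.   48.8] stud axis err to nut [0.9 0.1] depth 4.8 F [ 0.2  0.6 -1.8] T [-0.05  0.05  0.04] q7 1.26 z [-0. -0. -1.]
```

```bash
python3 -m creep '[[-1,0.8,0,-1.5,0,0,0],[-1,0,0,0,0,0,0]]' >/dev/null; sh s.sh N2
for i in 1 2 3; do python3 -m creep '[[-1,0,0,-1.5,0,0,0],[-1,0,0,0,0,0,0]]' >/dev/null; sh s.sh N2; done
```

```text
t 22.68 phi 3.129 eef [477.5  93.   47.3] stud axis err to nut [0.1 0.2] depth 6.3 F [ 0.6 -0.4 -2. ] T [0.   0.   0.03] q7 1.25 z [-0.  0. -1.]
t 22.93 phi 3.127 eef [477.7  92.9  46.3] stud axis err to nut [-0.1  0.2] depth 7.3 F [-1.3 -0.4  6.1] T [-0.09  0.33  0.03] q7 1.25 z [ 0.  0. -1.]
t 23.18 phi 3.127 eef [477.9  93.   46. ] stud axis err to nut [-0.3  0.2] depth 7.6 F [-6.9 -1.7 21.8] T [-0.33  1.33  0.01] q7 1.25 z [ 0.  0. -1.]
t 23.43 phi 3.126 eef [478.   92.9  45.8] stud axis err to nut [-0.4  0.2] depth 7.8 F [-10.7  -2.6  38.2] T [-0.54  2.35 -0.05] q7 1.25 z [ 0.001  0.    -1.   ]
```

```bash
python3 -m creep '[[-1,-0.3,0,2.5,0,0,0],[-1,0,0.2,-0.7,0,0,-0.185],[-1,0,0,0,0,0,0]]' >/dev/null; sh s.sh N2
for i in 1 2 3; do python3 -m creep '[[-1,0,0.2,-1.2,0,0,-0.185],[-1,0,0,0,0,0,0]]' >/dev/null; sh s.sh N2; done
```

```text
t 23.8 phi 2.943 eef [477.6  93.1  44.9] stud axis err to nut [0.  0.3] depth 8.7 F [-0.7 -0.8  2.1] T [-0.23  0.03 -0.03] q7 1.11 z [ 0.001 -0.    -1.   ]
t 24.05 phi 2.761 eef [477.7  93.2  43.5] stud axis err to nut [-0.   0.4] depth 10.0 F [ 1.1 -1.4  0.8] T [-0.29 -0.26 -0.03] q7 0.96 z [ 0.001 -0.    -1.   ]
t 24.3 phi 2.577 eef [477.6  93.5  42.3] stud axis err to nut [0.2 0.3] depth 11.3 F [ 1.  -0.9 -0.2] T [-0.22 -0.3   0.01] q7 0.82 z [ 0.001 -0.    -1.   ]
t 24.55 phi 2.393 eef [477.6  93.7  41.1] stud axis err to nut [0.4 0.2] depth 12.5 F [ 2.  -1.2  0.2] T [-0.24 -0.24 -0.  ] q7 0.68 z [ 0.001 -0.    -1.   ]
```

It follows the thread turning clockwise.

```bash
for i in 1 2 ; do python3 -m creep '[[-1,0.2,0.1,-1.5,0,0,-0.185],[-1,0,0,0,0,0,0]]' >/dev/null; sh s.sh N2; done
python3 -m creep '[[-1,0.1,0,-1.2,0,0,-0.12],[-1,0,0,0,0,0,0]]' >/dev/null; sh s.sh N2
python3 -m creep '[[-1,0,0,-1,0,0,-0.1],[-1,0,0,0,0,0,0]]' >/dev/null; sh s.sh N2
```

```text
t 24.8 phi 2.208 eef [477.9  93.9  39.7] stud axis err to nut [0.3 0.3] depth 13.9 F [ 1.6 -0.8  0.9] T [-0.22 -0.28  0.03] q7 0.54 z [ 0.001 -0.    -1.   ]
t 25.05 phi 2.024 eef [478.1  93.9  38.2] stud axis err to nut [0.2 0.3] depth 15.4 F [ 1.  -1.6  0.5] T [-0.28 -0.34 -0.04] q7 0.4 z [ 0.001 -0.    -1.   ]
t 25.3 phi 1.903 eef [478.2  94.   37.5] stud axis err to nut [0.3 0.3] depth 16.1 F [-1.  -1.5  9.1] T [-0.21  0.08 -0.06] q7 0.31 z [ 0.001  0.    -1.   ]
t 25.55 phi 1.804 eef [478.6  94.2  37.5] stud axis err to nut [0.  0.2] depth 16.1 F [-3.5 -1.4 21.7] T [-0.29  0.69 -0.19] q7 0.23 z [ 0.001  0.001 -1.   ]
```

```bash
for i in 1 2 ; do python3 -m creep '[[-1,0,0,-0.2,0,0,-0.1],[-1,0,0,0,0,0,0]]' >/dev/null; sh s.sh N2; done
python3 -m creep '[[0.3,0,0,1,0,0,0],[0.3,0,0,0,0,0,0],[0.3,0,0,0,0,0,0],[0.3,0,0,40,0,0,0],[0.3,0,0,50,0,0,0]]' >/dev/null
python3 -m creep '[[0.3,0,0,20,0,0,0],[0.3,0,0,0,0,0,0],[0.3,0,0,0,0,0,0]]'
python3 - <<'E'
from h import *
o=get_obs();p,d=read_camera("wrist");W=cloud(d,o["eef_pos"],o["tool_rot"])
heads(W,d>0,[(.479,.093)])
try: heads(W,d>0,[(.473,.202)])
except Exception as e: print(e)
m=(d>0)&(np.hypot(W[...,0]-.479,W[...,1]-.093)<.026)&(W[...,2]<.045)&(W[...,2]>.02)
print(np.histogram(W[m][:,2]*1000,bins=range(24,40))[0])
p,d=read_camera("side");cv2.imwrite("pics/s3.png",cv2.resize(p[80:300,130:360,::-1],None,fx=2.7,fy=2.7,interpolation=cv2.INTER_CUBIC))
E
```

```text
t 25.8 phi 1.703 eef [479.   94.3  37.5] stud axis err to nut [-0.3  0.1] depth 16.1 F [-3.9 -1.4 24.3] T [-0.33  0.66 -0.23] q7 0.16 z [ 0.002  0.002 -1.   ]
t 26.05 phi 1.604 eef [479.3  94.2  37.4] stud axis err to nut [-0.5  0.2] depth 16.2 F [-3.4 -1.5 25.5] T [-0.48  0.62  0.  ] q7 0.08 z [ 0.003  0.002 -1.   ]
t: 27.05
eef_pos: [0.477, 0.0939, 0.1456]
tool_rot: [-0.0, 0.698, 0.716, -0.001]
contact_force: [-0.4, 0.8, -0.1]
gripper_width: 0.652
grasp_force: 0.0
head 1327 top 0.0651 mean [0.4785 0.0946 0.0651] rect 478.3 93.9 [21.4 33.3] long axis deg 91.7 2.3
head 1975 top 0.0649 mean [0.472  0.2027 0.0649] rect 472.2 202.8 [22.2 34. ] long axis deg 132.9 42.8
[ 12  13  56 232 409 135   9  18  85 165  48   5   2  14   7]
```

View pics/s3.png

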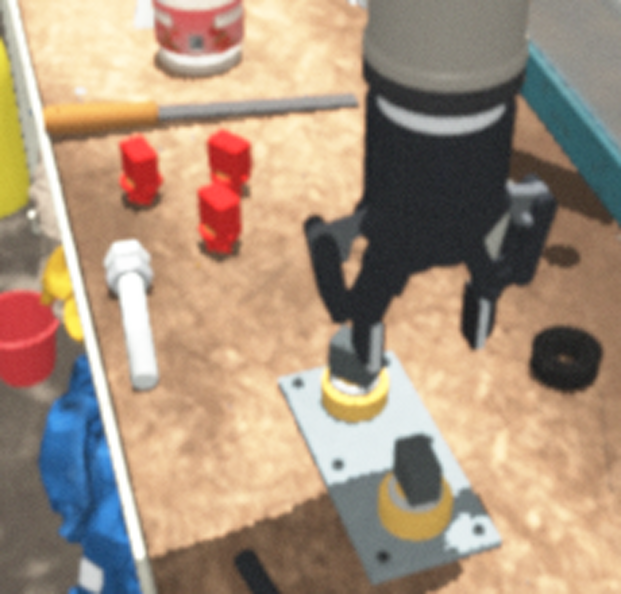

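Both head tops are at 65 mm and both collars sit on their nuts. The picture shows them at about (355,370) and (415,490). The bolt and tape are where they were, and I never went near the tin, which the gripper hides here. Handing in.

```bash
python3 -c "
from station import *
print(hand_in())"
```

```text
the job is handed in; nothing more can be done
None
```

Both studs are screwed fully home and the job is handed in: the left-hand stud is in nut_1 and the right-hand stud in nut_2, with both head tops measured at 65 mm, as they should be when seated; it took about 27 s of the 72 s.

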